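Put the objective away in the free well

ROBOT

A 6-joint arm with a two-finger parallel gripper is mounted at the origin on the work surface. World frame = base frame: x ahead of the robot, y to its left, z up, the work surface at z = 0. Lengths are in mm, angles in rad, forces in N, time in s.
With the tool pointing down it reaches from about 275 to 1000 mm from the base axis. Payload 8.4 kg.
Tool frame: the origin (TCP) lies at the centre of the arm's flange, where the gripper is bolted on; the fingertips stand 173 mm ahead of it and the grasp point (between the pads) lies 155 mm ahead of it (tip_reach is the distance from the TCP to the fingertips, in mm); z points along the fingers, y is the direction in which the jaws open and shut (so a half turn about z gives the same grasp; the last joint's range is limited). The gripper opens to 85 mm and grips with 20 to 120 N. Pads are 22 mm wide; open, the fingers measure 114 mm over their backs; the gripper's body (76 mm by 85 mm) begins 54 mm behind the grasp point. The pads swing forward as they close: fully open they stand 13 mm farther back than shut.
Start: joints at [-1.165, 0.353, 1.633, -0, 1.155, -0.002], TCP at [247.868, -573.751, 404.681] pointing down, gripper open.
Joint ranges: [-2.63, 2.63], [-0.92, 2.1], [0.06, 2.66], [-1.3, 4.44], [0, 2.69], [-3.02, 3.02]. Speed limits (rad/s): [2.22, 2.22, 2.79, 3.14, 3.14, 3.14].

INTERFACE

Orientations are given as a unit quaternion [w, x, y, z].
In Python, from plant import sense, grab_frame, job_done, tip_reach gives the robot as it stands.
- The arm moves only by the tool apply_moves, never from a script. Its argument "plan" is text: rows parted by semicolons, each of 5 numbers parted by spaces: the shift along the tool's x, y, z in m, then the turn about the tool's z in rad, then the opening, from 0 (shut) to 1 (fully open). A call has exactly 5 rows; each row shifts and turns the commanded pose from where the row before left it, along the tool's axes as they then stand; what a row does not reach is not made up. A row lasts 1/12 s, in which the tool goes at most 41.7 mm and 7.16 degrees, less where a joint would pass 70% of its speed; a pose out of reach is approached as far as the arm can. A call is refused whole if a number of a shift passes 0.0417 or a number of a turn 0.125, either way. A call with a gripper value outside its range is refused whole. The fingers move at their own pace and stop on an object; "grip_force" is the grip in N (left out, the last holds). Time passes only in rows, so rows that do not move let the fingers close, or fill a call up. It gives the time, the measured TCP pose, the force and the opening at its end, in the units of the state.
- sense(): the state, without advancing time (a new reading comes with each control period).
- grab_frame(name): name is "scene" or "top" or "wrist"; returns a dict with "image" (480x640x3 uint8, red, green, blue), "intrinsics" (3x3 intrinsics, pixels), "dist_coeffs" ([k1, k2, p1, p2, k3] as OpenCV has them; the pictures are not rectified), "world_to_cam" (4x4, takes a point from world to camera coordinates). Camera axes: x right, y down, z forward; pixel columns grow to the right and rows downward; lengths in mm; the calibration is good to about 2 mm. A picture is of the moment at which its call begins. There is no depth.
- job_done(): hands the job in, once; it reports no verdict.
The state is a dict: "t": time; "joints": joint angles; "qd": joint speeds; "tau": joint torques, N m; "ee_pos": TCP position; "ee_rot": TCP orientation; "contact_force": force on the tool from outside, world axes, zero at the start; "moment": the same for the moment, N m; "width": opening from 0.0 (shut) to 1.0 (fully open).
Only numpy, scipy, OpenCV 4.12 (cv2) and the standard library are available. Lean on these libraries where they do the work, as an engineer would, in place of code of your own. Each camera call takes 0.05 s, during which the arm holds its last target.

TASK

One microscope objective has been left standing on the bench, outside the storage block. Look which of the block's three wells is free, pick up that objective and set it gently into the free well, upright and fully home on the well's floor. Leave the two objectives that are already stored in their wells.

Things in the scene. Friction and masses are not known exactly. Their poses are not given: they have to be found in the camera images.
- objective_center (a point): The objective left standing on the bench, collar down: black round barrel 32 mm across on a bright collar (34 mm across, 12 mm high), its top 20 mm tapering to a bright nose 20 mm across; 80 mm tall, about 0.16 kg. The point is on its axis, half-way up; z along the axis, up. An eyepiece (wider, shorter) and a jar stand 10 to 22 cm from it.
- block: Pale wooden storage block fixed to the bench, 85 x 240 mm, 23 mm high, with three round wells 45 mm across and 15 mm deep (floor 8 mm above the bench). Origin: centre of its underside; z up, y along its length. Well axes at x = 0, y = -75, 0 and +75 mm in its frame. Two wells hold a stored objective; which one is free (a thin felt disc on its floor) varies.
- stored_a_center (a point): A stored objective, standing in one of the wells, collar down on the well's floor: black round barrel 32 mm across on a bright collar (34 mm across, 12 mm high), its top 20 mm tapering to a bright nose 20 mm across; 80 mm tall. The point is on its axis, half-way up; z along the axis, up.
- stored_b_center (a point): The other stored objective, standing in another well, collar down on the well's floor: black round barrel 32 mm across on a bright collar (34 mm across, 12 mm high), its top 20 mm tapering to a bright nose 26 mm across; 70 mm tall. The point is on its axis, half-way up; z along the axis, up.
Things that resemble listed ones, but are neither listed nor needed, are in the scene too. What is shaped like the part that bears objective_center but purple or red is not meant.

How it is judged:
By the outcome, as a careful person would: the job done as asked, in the order asked, and still so for the second after the job is handed in, with the robot touching nothing.
It also fails if it takes over 38 s, if anything falls off the work surface, if the arm or the gripper's body presses on something with over 40 N, if the wrist force passes 120 N, or if a joint passes its speed limit or range.

## Working session

There is one attempt and no reset: what is moved stays moved. The work goes in short steps, Python scripts to look and compute and a tool call to move; the robot and the scene stay as the last step left them, time stands still between calls to the robot, and variables do not carry over. Pictures are saved under pics/ and viewed, and the job is handed in when it is done.

Besides the shell and the picture viewer there is one more tool, called after "Emit:" by a JSON object that holds its "method" and its "body". apply_moves: Moves the arm, as the interface text tells. Its arguments: {"type":"object","properties":{"plan":{"type":"string"},"grip_force":{"type":"number"}},"required":["plan"]}

```bash
mkdir -p pics; ls
python3 - <<'E'
from plant import *
import cv2,pickle
s=sense();print(s)
for n in ["scene","top","wrist"]:
    f=grab_frame(n);cv2.imwrite(f"pics/{n}0.png",f["image"][:,:,::-1]);pickle.dump(f,open(n+"0.pkl","wb"))
    print(n,f["intrinsics"],f["dist_coeffs"],f["world_to_cam"])
print(tip_reach)
E
```

```text
pics
{'t': 0.0, 'joints': array([-1.16536849e+00,  3.53662388e-01,  1.63417355e+00, -2.04022331e-05,
        1.15520424e+00, -2.37519621e-03]), 'qd': array([ 0.0016029 ,  0.00016057,  0.00097437,  0.00038327,  0.00043438,
       -0.00071375]), 'tau': array([ 3.63979954e-03, -6.05250120e+01, -3.42062974e+01,  2.86829491e-04,
        9.28203663e-03, -3.58922534e-06]), 'ee_pos': array([ 247.7832368 , -573.51086145,  403.93575083]), 'ee_rot': array([-7.07243867e-04,  9.79282917e-01,  2.02495541e-01, -1.54012118e-04]), 'contact_force': array([ 0.3650757 , -0.35513687, -0.75230892]), 'moment': array([0.01333599, 0.02558642, 0.0193544 ]), 'width': 0.9971762343686159}
scene [[534.0614034    0.         320.81823436]
 [  0.         534.0614034  234.86304088]
 [  0.           0.           1.        ]] [-0.12259777  0.          0.          0.          0.        ] [[ 5.18146645e-01  8.55286213e-01 -3.08988636e-03 -2.64375763e+02]
 [ 5.99419387e-01 -3.65710515e-01 -7.12005771e-01 -2.92303216e+02]
 [-6.10098724e-01  3.67071264e-01 -7.02166814e-01  1.25911758e+03]
 [ 0.00000000e+00  0.00000000e+00  
[... 264 characters left out ...]
4950111e-02 -2.10870389e+01]
 [-9.79991243e-01  1.83798932e-02 -1.98190169e-01  5.60063460e+02]
 [ 1.97943178e-01 -1.44217468e-02 -9.80107398e-01  6.86584412e+02]
 [ 0.00000000e+00  0.00000000e+00  0.00000000e+00  1.00000000e+00]]
wrist [[354.0014414    0.         319.42259508]
 [  0.         354.0014414  244.24100755]
 [  0.           0.           1.        ]] [-0.06116592  0.          0.          0.          0.        ] [[ 3.96022183e-01 -9.18240260e-01 -1.12099704e-03 -6.24347148e+02]
 [-8.81775894e-01 -3.80635742e-01  2.78545696e-01 -3.58803141e+01]
 [-2.56198564e-01 -1.09321806e-01 -9.60422323e-01  3.78880136e+02]
 [ 0.00000000e+00  0.00000000e+00  0.00000000e+00  1.00000000e+00]]
173.4
```

View pics/scene0.png

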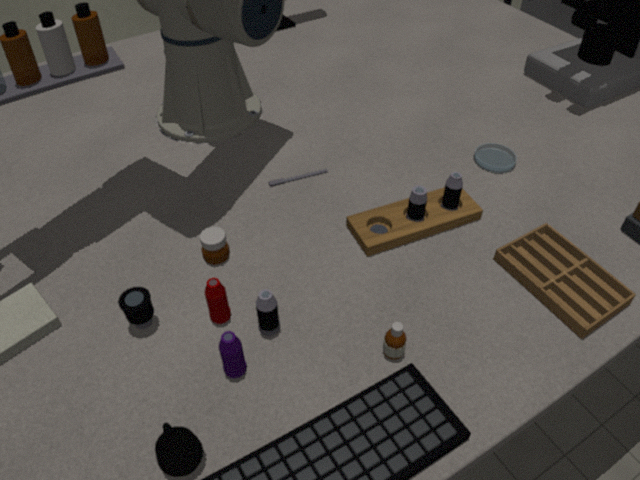

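View pics/top0.png

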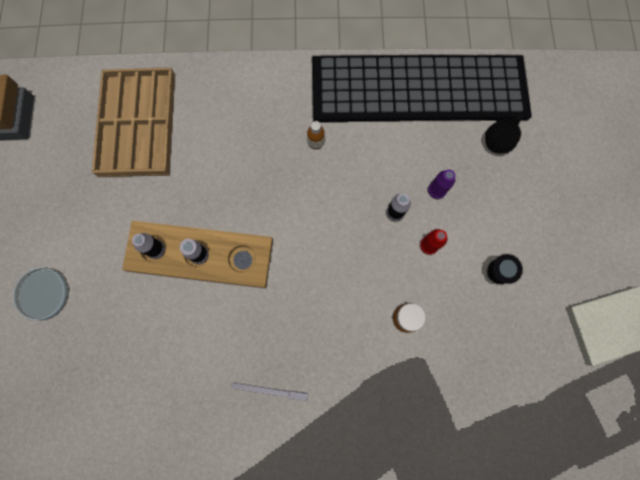

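View pics/wrist0.png

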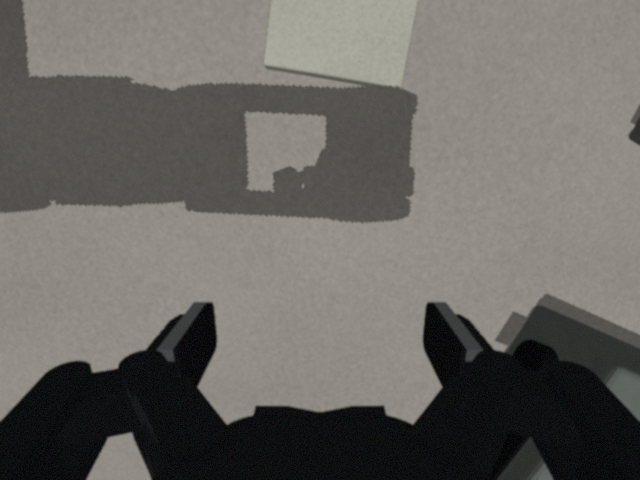

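Scene view: the free well (felt disc) is at about scene (380,227) / top (243,259). 

Candidates for the objective:
- Black with bright nose at scene (267,311) / top (399,206).
- Red at scene (217,300).
- Purple at scene (232,354).
- Wide eyepiece at scene (138,305).

Only the black one with the bright nose fits the description. I'll enlarge it to confirm.

Run:
```python
import cv2,numpy as np
a=cv2.imread("pics/scene0.png")[260:390,180:310];b=cv2.imread("pics/top0.png")
c=b[160:260,370:470];d=b[210:300,110:290]
r=lambda i,s:cv2.resize(i,s,interpolation=cv2.INTER_CUBIC)
o=np.hstack([r(a,(400,400)),r(c,(400,400))]);
e=r(d,(400,200));f=r(cv2.imread("pics/scene0.png")[160:260,335:495],(400,200))
cv2.imwrite("pics/crop0.png",np.vstack([o,np.hstack([e,f])]))
```

```text
(no output)
```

View pics/crop0.png

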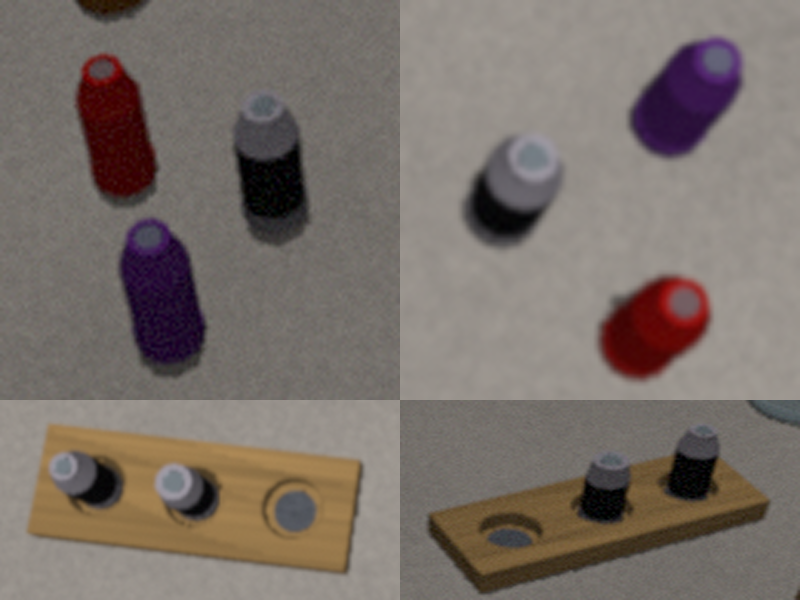

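The crop confirms it: the black barrel with the bright taper at top (403,199) is the only non-red, non-purple objective standing outside the block. Next I'll measure it and the free well.

```bash
cat > h.py <<'E'
import numpy as np,cv2,pickle
from scipy.optimize import least_squares
def ld(n): return pickle.load(open(n+".pkl","rb"))
def proj(f,P):
    T=f["world_to_cam"];r,_=cv2.Rodrigues(T[:3,:3].copy())
    return cv2.projectPoints(np.asarray(P,float).reshape(-1,1,3),r,T[:3,3].copy(),f["intrinsics"],np.array(f["dist_coeffs"],float))[0][:,0]
def ray(f,p):
    u=cv2.undistortPoints(np.array([[p]],float),f["intrinsics"],np.array(f["dist_coeffs"],float))[0,0]
    T=f["world_to_cam"];R=T[:3,:3];d=R.T@np.array([u[0],u[1],1]);return -R.T@T[:3,3],d
def onz(f,p,z):
    c,d=ray(f,p);return c+d*(z-c[2])/d[2]
def tri(*fp):
    A=[];b=[]
    for f,p in fp:
        c,d=ray(f,p);d/=np.linalg.norm(d);M=np.eye(3)-np.outer(d,d);A.append(M);b.append(M@c)
    return np.linalg.lstsq(np.vstack(A),np.hstack(b),rcond=None)[0]
def circ(c,r,z,n=40):
    a=np.linspace(0,2*np.pi,n);return np.c_[c[0]+r*np.cos(a),c[1]+r*np.sin(a),0*a+z]
E
python3 - <<'E'
from h import *
np.set_printoptions(precision=1,suppress=True)
t,s=ld("top0"),ld("scene0")
print("nose tri",tri((t,(403.3,198.75)),(s,(265.8,294.1))), onz(t,(403.3,198.75),80),onz(s,(265.8,294.1),80))
# felt
ft=(110+295/2.222,210+111/2.222); fs=(335+510/2.5-160,160+138/2.0)
fs=(335+110/2.5,160+138/2.0)
print("felt",tri((t,ft),(s,fs)),onz(t,ft,8),onz(s,fs,8))
for nm,c in (("A",(65,65)),("B",(175,82))):
    p=(110+c[0]/2.222,210+c[1]/2.222);print(nm,onz(t,p,88),onz(t,p,78))
C=[(47,25),(360,62),(347,172),(28,133)]
W=[onz(t,(110+c[0]/2.222,210+c[1]/2.222),23) for c in C];W=np.array(W);print(W,W.mean(0),[np.linalg.norm(W[i]-W[i-1]) for i in range(4)])
E
```

```text
nose tri [ 625.5 -162.4   80.4] [ 625.3 -163.2   80. ] [ 625.5 -161.6   80. ]
felt [544.4 100.1  10.9] [544.4  99.7   8. ] [542.4 103.1   8. ]
A [565.9 246.8  88. ] [568.1 250.7  78. ]
B [552.5 169.9  88. ] [554.5 172.7  78. ]
[[611.6 287.6  23. ]
 [578.3  48.9  23. ]
 [495.7  58.5  23. ]
 [528.9 297.   23. ]] [553.6 173.   23. ] [np.float64(83.3204142980341), np.float64(240.94725944961135), np.float64(83.17517270991664), np.float64(240.71414946053153)]
```

Run:
```python
from h import *
np.set_printoptions(precision=1,suppress=True)
t,s=ld("top0"),ld("scene0")
for n,a,b in (("purple",(370+716/4-100,160+60/4),(180+148/3.077,260+237/3.077)),("red",(370+685/4-100,160+303/4),(180+102/3.077,260+69/3.077)),("jar",(411,318),(213,236)),("bottle",(315,126),(397,328)),("eyep",(509,268),(136,298))):
    print(n,tri((t,a),(s,b)))
# overlay
d=np.array([.138,.990]);c0=np.array([553.6,173]);q=np.array([.99,-.138])
for f,n in ((t,"top"),(s,"scene")):
    im=f["image"][:,:,::-1].copy();im=cv2.resize(im,None,fx=3,fy=3,interpolation=cv2.INTER_CUBIC)
    def dr(P,c): cv2.polylines(im,[np.round((proj(f,P)+.5)*3).astype(int)],False,c,1)
    o=(625.5,-162.4)
    for r,z in((10,80),(16,60),(17,0),(17,12)):dr(circ(o,r,z),(0,255,0))
    for k in(-75,0,75):dr(circ(c0+k*d,22.5,23),(0,0,255))
    dr(circ(c0-75*d,22.5,8),(255,0,0))
    cs=[np.r_[c0+i*42.5*q+j*120*d,23] for i,j in((-1,-1),(1,-1),(1,1),(-1,1),(-1,-1))];dr(cs,(0,255,255))
    if n=="top": A=im[540:700,1140:1260];B=im[630:900,350:850]
    else: A=im[840:1020,750:870];B=im[500:770,1020:1480]
    A=cv2.resize(A,(300,400));B=cv2.resize(B,(500,400))
    cv2.imwrite(f"pics/ov_{n}.png",np.hstack([A,B]))
im=np.vstack([cv2.resize(cv2.imread(f"pics/ov_{n}.png"),(600,300)) for n in("top","scene")]);cv2.imwrite("pics/ov.png",im)
```

```text
purple [ 664.3 -239.1   79. ]
red [ 564.9 -218.5   79.4]
jar [ 440.6 -170.9   45.5]
bottle [760.6 -26.4  60.3]
eyep [ 515.2 -327.8   59.7]
```

View pics/ov.png

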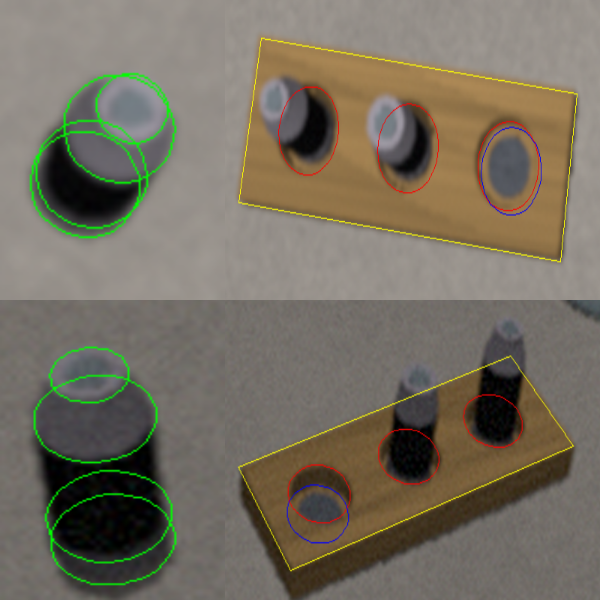

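Overlays fit within about 2 mm. Results:
- Objective at (625.5, -162.4), nose height 80.4.
- Block measures 83 x 241 mm, with the free well at about (544, 99.5).
- The jaws will lie across the block's length, at -8°. That clears red (565, -218) and purple (664, -239) at the pick, and the neighbouring stored objective at the place.

I'll travel above the objective at the current height.

Emit:
{"method": "apply_moves", "body": {"plan": "0.0255 -0.0114 0 0 1; 0.0255 -0.0114 0 0 1; 0.0255 -0.0114 0 0 1; 0.0255 -0.0114 0 0 1; 0.0255 -0.0114 0 0 1", "grip_force": 35}}

```text
t: 0.57
ee_pos: [342.9, -469.8, 404.5]
ee_rot: [-0.0, 0.979, 0.202, -0.0]
contact_force: [0.4, 0.3, -0.4]
width: 0.997
```

Emit:
{"method": "apply_moves", "body": {"plan": "0.0255 -0.0114 0 0 1; 0.0255 -0.0114 0 0 1; 0.0255 -0.0114 0 0 1; 0.0255 -0.0114 0 0 1; 0.0255 -0.0114 0 0 1"}}

```text
t: 0.98
ee_pos: [437.4, -366.8, 404.5]
ee_rot: [-0.0, 0.979, 0.202, -0.0]
contact_force: [0.2, -0.2, -0.8]
width: 0.998
```

Emit:
{"method": "apply_moves", "body": {"plan": "0.0255 -0.0114 0 0 1; 0.0255 -0.0114 0 0 1; 0.0255 -0.0114 0 0 1; 0.0255 -0.0114 0 0 1; 0.0255 -0.0114 0 0 1"}}

```text
t: 1.4
ee_pos: [531.9, -263.9, 404.5]
ee_rot: [-0.0, 0.979, 0.203, -0.0]
contact_force: [0.5, -0.2, 0.3]
width: 0.999
```

Emit:
{"method": "apply_moves", "body": {"plan": "0.0255 -0.0114 0 0 1; 0.0255 -0.0114 0 0 1; 0.0255 -0.0114 0 0 1; 0.0255 -0.0114 0 0 1; 0.0255 -0.0114 0 0 1"}}

```text
t: 1.82
ee_pos: [626.4, -161.0, 404.4]
ee_rot: [-0.0, 0.979, 0.203, -0.0]
contact_force: [0.0, -0.1, 0.1]
width: 1.0
```

Emit:
{"method": "apply_moves", "body": {"plan": "0 0 0 -0.1025 1; 0 0 0 -0.1025 1; 0 0 0 -0.1025 1; 0 0 0 -0.1025 1; 0 0 0 -0.1025 1"}}

```text
t: 2.23
ee_pos: [625.6, -162.0, 404.3]
ee_rot: [-0.0, 0.895, 0.446, -0.0]
contact_force: [0.5, -0.6, -0.6]
width: 0.999
```

Emit:
{"method": "apply_moves", "body": {"plan": "0 0 0 -0.1025 1; 0 0 0 -0.1025 1; 0 0 0 -0.1025 1; 0 0 0 -0.1025 1; 0 0 0 -0.1025 1"}}

```text
t: 2.65
ee_pos: [625.5, -162.2, 404.3]
ee_rot: [-0.0, 0.753, 0.659, -0.0]
contact_force: [-0.7, -0.6, 1.0]
width: 1.001
```

Run:
```python
from plant import *
from h import *
f=grab_frame("wrist");pickle.dump(f,open("wrist1.pkl","wb"))
im=f["image"][:,:,::-1].copy();o=(625.5,-162.4)
for r,z in((10,80),(16,60),(17,0)):cv2.polylines(im,[proj(f,circ(o,r,z)).round().astype(int)],False,(0,255,0),1)
cv2.imwrite("pics/wrist1.png",im);s=sense();print(s["ee_pos"],s["ee_rot"])
```

```text
[ 625.53384562 -162.17830052  404.35398847] [-2.44141782e-04  7.50151303e-01  6.61266159e-01 -1.73738123e-04]
```

View pics/wrist1.png

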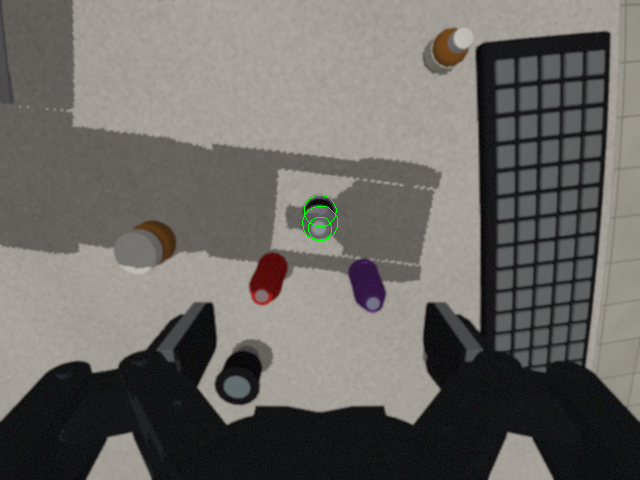

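The wrist overlay (nose at about (320,228)) agrees with the measured position. The objective is centred and the red and purple ones are off the finger line, so I'll descend.

Emit:
{"method": "apply_moves", "body": {"plan": "0 0 0.025 0 1; 0 0 0.025 0 1; 0 0 0.025 0 1; 0 0 0.025 0 1; 0 0 0.02 0 1"}}

```text
t: 3.12
ee_pos: [625.1, -162.0, 282.6]
ee_rot: [-0.001, 0.755, 0.656, -0.0]
contact_force: [-0.5, 0.1, 0.7]
width: 0.993
```

Emit:
{"method": "apply_moves", "body": {"plan": "0 0 0.02 0 1; 0 0 0.02 0 1; 0 0 0.015 0 1; 0 0 0.015 0 1; 0 0 0.015 0 1"}}

```text
t: 3.53
ee_pos: [625.5, -162.1, 198.6]
ee_rot: [-0.0, 0.755, 0.656, -0.0]
contact_force: [-0.9, 0.0, -0.4]
width: 0.999
```

Emit:
{"method": "apply_moves", "body": {"plan": "0 0 0 0 1; 0 0 0 0 0.6; 0 0 0 0 0.5; 0 0 0 0 0.45; 0 0 0 0 0.45"}}

```text
t: 3.95
ee_pos: [626.0, -162.3, 200.8]
ee_rot: [0.001, 0.754, 0.657, 0.001]
contact_force: [-0.3, 0.0, -0.1]
width: 0.463
```

Emit:
{"method": "apply_moves", "body": {"plan": "0 0 0 0 0.4; 0 0 0 0 0.35; 0 0 0 0 0.3; 0 0 0 0 0.25; 0 0 0 0 0.2", "grip_force": 40}}

```text
t: 4.37
ee_pos: [625.6, -162.2, 200.6]
ee_rot: [0.0, 0.754, 0.657, 0.0]
contact_force: [-2.9, 0.6, 6.2]
width: 0.363
```

Emit:
{"method": "apply_moves", "body": {"plan": "0 0 0 0 0.2; 0 0 0 0 0.2; 0 0 0 0 0.2; 0 0 0 0 0.2; 0 0 0 0 0.2"}}

```text
t: 4.78
ee_pos: [625.6, -162.2, 200.6]
ee_rot: [0.0, 0.754, 0.657, 0.0]
contact_force: [-2.9, 0.5, 5.5]
width: 0.365
```

Run:
```python
from plant import *
import cv2,numpy as np
a=grab_frame("scene")["image"][:,:,::-1];b=grab_frame("wrist")["image"][:,:,::-1]
cv2.imwrite("pics/g1.png",np.hstack([cv2.resize(a[180:420,160:400],(400,400)),cv2.resize(b,(400,400))]));s=sense();print(s["ee_pos"],s["ee_rot"],s["contact_force"],s["width"],s["moment"])
```

```text
[ 625.6340574  -162.22037017  200.60492276] [1.58076428e-04 7.54220250e-01 6.56621491e-01 8.68897811e-05] [-2.86075478  1.59975946  5.15422394] 0.35540326845975573 [ 0.1070834   0.43150426 -0.05089372]
```

View pics/g1.png

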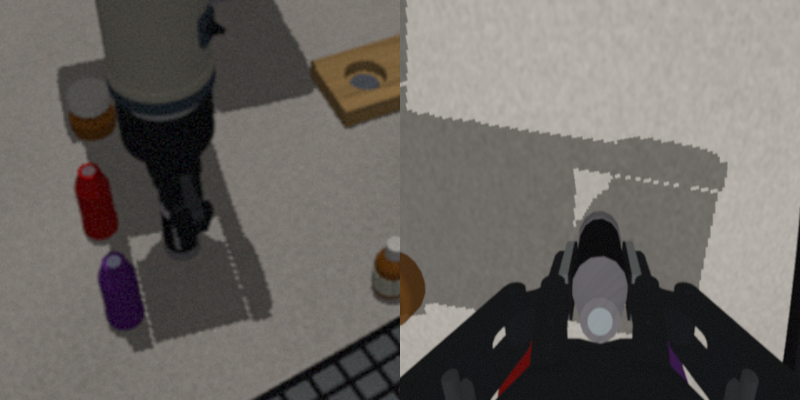

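It is gripped: width 0.36 × 85 ≈ 31 mm matches the 32 mm barrel, and it stands upright between the pads. Next is the lift.

Emit:
{"method": "apply_moves", "body": {"plan": "0 0 -0.01 0 0.2; 0 0 -0.015 0 0.2; 0 0 -0.025 0 0.2; 0 0 -0.025 0 0.2; 0 0 -0.025 0 0.2"}}

```text
t: 5.3
ee_pos: [625.4, -162.1, 301.2]
ee_rot: [-0.0, 0.754, 0.657, -0.0]
contact_force: [1.4, -0.6, -1.5]
width: 0.366
```

Emit:
{"method": "apply_moves", "body": {"plan": "0 0 0 0 0.2; 0 0 0 0 0.2; 0 0 0 0 0.2; 0 0 0 0 0.2; 0 0 0 0 0.2"}}

```text
t: 5.72
ee_pos: [625.1, -162.0, 298.2]
ee_rot: [-0.001, 0.754, 0.657, -0.001]
contact_force: [-0.1, 0.4, -2.9]
width: 0.365
```

Run:
```python
from plant import *
from h import *
from scipy.spatial.transform import Rotation as R
b=grab_frame("wrist");pickle.dump(b,open("wristg.pkl","wb"));a=grab_frame("scene")
s=sense();print(s["ee_pos"],s["ee_rot"],s["contact_force"],s["width"],s["moment"])
q=s["ee_rot"];M=R.from_quat([q[1],q[2],q[3],q[0]]).as_matrix();t=np.array([544.2,99.5,s["ee_pos"][2]])-s["ee_pos"]
print("tool shift to well",M.T@t)
p=s["ee_pos"];zb=p[2]-200.6
ims=[]
for f in(b,a):
    im=f["image"][:,:,::-1].copy()
    for r,z in((10,80),(16,60),(17,0)):cv2.polylines(im,[proj(f,circ((p[0],p[1]+0),r,z+zb)).round().astype(int)],False,(0,255,0),1)
    ims.append(im)
cv2.imwrite("pics/g2.png",np.hstack([cv2.resize(ims[1][130:370,160:400],(400,400)),cv2.resize(ims[0][150:450,170:470],(400,400))]))
```

```text
[ 625.30578862 -162.10574595  298.4787026 ] [-8.07908490e-04  7.54172241e-01  6.56675922e-01 -5.57734964e-04] [ 0.37320879  1.21527498 -1.64159898] 0.3688536575902028 [ 0.0120182  -0.00468568  0.00527623]
tool shift to well [ 247.96269588 -116.31911921    0.28145663]
```

View pics/g2.png

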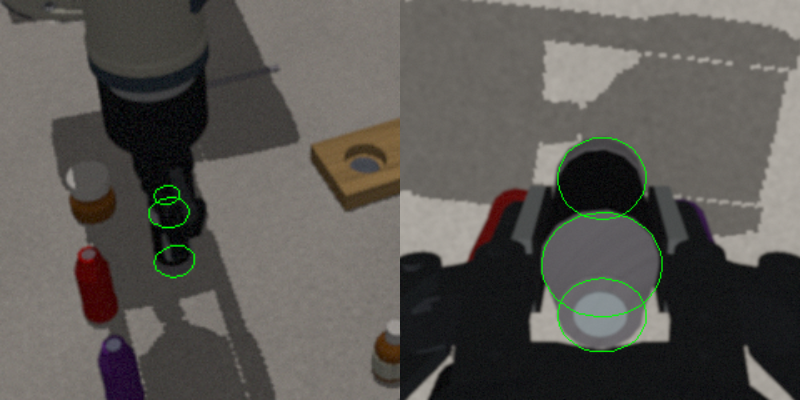

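The objective is held upright and centred, with the overlay in agreement. Moving over the free well.

Emit:
{"method": "apply_moves", "body": {"plan": "0.008 -0.004 0 0 0.2; 0.016 -0.0075 0 0 0.2; 0.02 -0.0095 0 0 0.2; 0.02 -0.0095 0 0 0.2; 0.02 -0.0095 0 0 0.2"}}

```text
t: 6.23
ee_pos: [596.5, -71.4, 299.4]
ee_rot: [-0.0, 0.754, 0.657, -0.0]
contact_force: [1.0, 0.7, -2.2]
width: 0.362
```

Emit:
{"method": "apply_moves", "body": {"plan": "0.02 -0.0095 0 0 0.2; 0.02 -0.0095 0 0 0.2; 0.02 -0.0095 0 0 0.2; 0.02 -0.0095 0 0 0.2; 0.02 -0.0095 0 0 0.2"}}

```text
t: 6.65
ee_pos: [562.9, 34.3, 299.6]
ee_rot: [-0.0, 0.754, 0.657, -0.0]
contact_force: [-0.4, 0.8, -2.3]
width: 0.364
```

Emit:
{"method": "apply_moves", "body": {"plan": "0.02 -0.0095 0 0 0.2; 0.02 -0.009 0 0 0.2; 0.016 -0.007 0 0 0.2; 0.008 -0.0033 0 0 0.2; 0 0 0 0 0.2"}}

```text
t: 7.07
ee_pos: [543.5, 101.5, 299.7]
ee_rot: [-0.0, 0.753, 0.658, -0.0]
contact_force: [0.2, 0.7, -2.7]
width: 0.36
```

Emit:
{"method": "apply_moves", "body": {"plan": "0 0 0 0 0.2; 0 0 0 0 0.2; 0 0 0 0 0.2; 0 0 0 0 0.2; 0 0 0 0 0.2"}}

```text
t: 7.48
ee_pos: [544.7, 98.8, 299.6]
ee_rot: [0.0, 0.755, 0.656, -0.0]
contact_force: [0.1, 0.0, -1.4]
width: 0.36
```

```bash
cat > chk.py <<'E'
from plant import *
from h import *
import sys
from scipy.spatial.transform import Rotation as R
b=grab_frame("wrist");a=grab_frame("scene");t=grab_frame("top")
s=sense();print(s["t"],s["ee_pos"],s["ee_rot"],s["contact_force"],s["width"],s["moment"])
q=s["ee_rot"];M=R.from_quat([q[1],q[2],q[3],q[0]]).as_matrix();d=np.array([544.2,99.5,s["ee_pos"][2]])-s["ee_pos"]
print("tool shift to well",M.T@d)
p=s["ee_pos"];zb=p[2]-200.6;w=(544.2,99.5);ims=[]
for f in(b,a,t):
    im=cv2.resize(f["image"][:,:,::-1],None,fx=2,fy=2,interpolation=cv2.INTER_CUBIC)
    if len(sys.argv)<3:
        cv2.polylines(im,[(2*proj(f,circ(p[:2],17,zb))).round().astype(int)],False,(0,255,0),1)
        cv2.polylines(im,[(2*proj(f,circ(w,22.5,23))).round().astype(int)],False,(0,0,255),1)
    ims.append(im)
A=cv2.resize(ims[0][200:900,200:1080],(400,320));B=ims[1][280:520,640:1000];C=ims[2][400:600,220:580]
cv2.imwrite(f"pics/{sys.argv[1]}.png",np.vstack([A,np.zeros((250,400,3),np.uint8)]) if 0 else np.hstack([A,np.vstack([cv2.resize(B,(360,160)),cv2.resize(C,(360,160))])]))
E
python3 chk.py w1
```

```text
7.6333 [544.63293993  99.081138   299.61602646] [-2.72139259e-05  7.54378848e-01  6.56439298e-01 -3.92919598e-05] [ 0.40144541 -0.13008104 -1.42101015] 0.36573846908892593 [-0.06432035 -0.01476109  0.00396217]
tool shift to well [ 3.55022778e-01 -4.86663318e-01  3.67248057e-05]
```

View pics/w1.png

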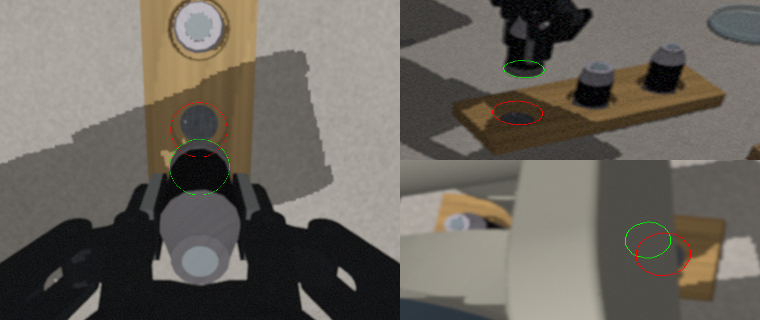

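Run:
```python
from plant import *
from h import *
f=grab_frame("wrist");pickle.dump(f,open("wrist2.pkl","wb"))
S=4;im=cv2.resize(f["image"][:,:,::-1],None,fx=S,fy=S,interpolation=cv2.INTER_CUBIC)
w=(544.2,99.5)
for r,z,c in((22.5,23,(0,0,255)),(22.5,8,(255,0,0)),):cv2.polylines(im,[(S*(proj(f,circ(w,r,z))+.5)).round().astype(int)],False,c,1)
c=proj(f,[[*w,8]])[0];print(c)
x,y=(S*c).astype(int);im=im[y-250:y+250,x-300:x+300];im=cv2.convertScaleAbs(im,alpha=1.6,beta=20);cv2.imwrite("pics/w2.png",im)
```

```text
[318.84369435 237.50041327]
```

View pics/w2.png

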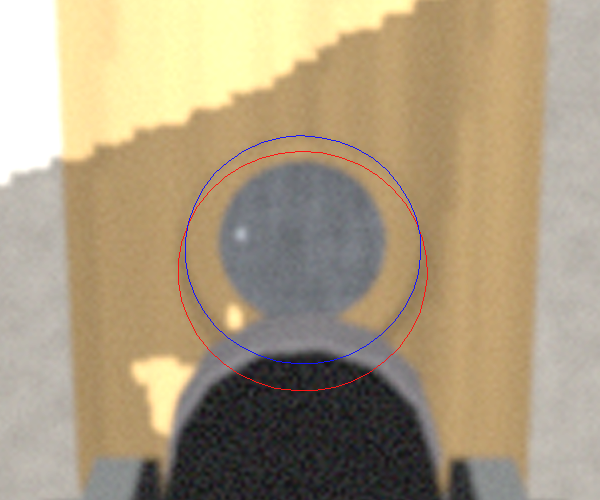

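The felt centre sits about 2 px (1.5 mm) further along +tool x than predicted. I'll shift 1.5 mm that way and descend to just above the block.

Emit:
{"method": "apply_moves", "body": {"plan": "0.0015 0 0.01 0 0.2; 0 0 0.015 0 0.2; 0 0 0.018 0 0.2; 0 0 0.014 0 0.2; 0 0 0.009 0 0.2"}}

```text
t: 8.1
ee_pos: [544.1, 100.9, 231.6]
ee_rot: [-0.001, 0.754, 0.657, -0.001]
contact_force: [-1.0, -0.6, -2.7]
width: 0.362
```

Emit:
{"method": "apply_moves", "body": {"plan": "0 0 0 0 0.2; 0 0 0 0 0.2; 0 0 0 0 0.2; 0 0 0 0 0.2; 0 0 0 0 0.2"}}

```text
t: 8.52
ee_pos: [545.1, 101.0, 234.5]
ee_rot: [0.0, 0.754, 0.657, 0.001]
contact_force: [0.3, 0.6, -1.1]
width: 0.363
```

```bash
sed -i 's/99\.5/101.0/g' chk.py; python3 chk.py w3
```

```text
8.6667 [544.914168   100.96019549 234.1578801 ] [2.22127742e-04 7.54182646e-01 6.56664570e-01 3.60407575e-04] [ 0.9057333   0.83418185 -1.23063282] 0.3646603022481461 [-0.04425141  0.03728523 -0.03181024]
tool shift to well [-5.88314163e-02 -7.12852614e-01 -5.91078137e-04]
```

View pics/w3.png

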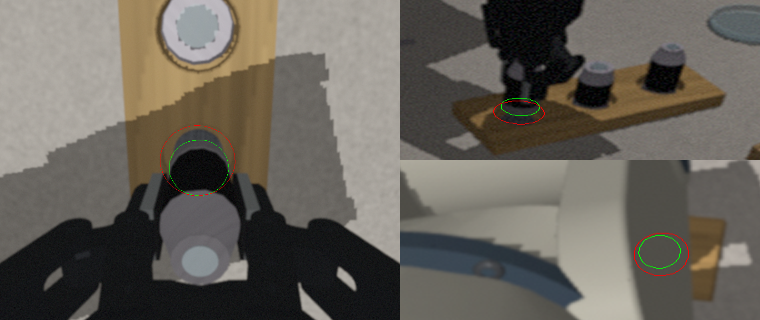

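Aligned over the well, with the base about 10 mm above the block top. Lowering slowly.

Emit:
{"method": "apply_moves", "body": {"plan": "0 0 0.004 0 0.2; 0 0 0.004 0 0.2; 0 0 0.004 0 0.2; 0 0 0.003 0 0.2; 0 0 0.002 0 0.2"}}

```text
t: 9.08
ee_pos: [544.5, 100.9, 215.9]
ee_rot: [-0.0, 0.754, 0.657, -0.0]
contact_force: [0.4, 0.2, -2.9]
width: 0.362
```

Emit:
{"method": "apply_moves", "body": {"plan": "0 0 0.002 0 0.2; 0 0 0.001 0 0.2; 0 0 0.001 0 0.2; 0 0 0.001 0 0.2; 0 0 0 0 0.2"}}

```text
t: 9.5
ee_pos: [544.7, 100.9, 211.6]
ee_rot: [-0.0, 0.754, 0.657, -0.0]
contact_force: [1.0, 0.0, -1.3]
width: 0.364
```

Emit:
{"method": "apply_moves", "body": {"plan": "0 0 0 0 0.2; 0 0 0 0 0.2; 0 0 0 0 0.2; 0 0 0 0 0.2; 0 0 0 0 0.2"}}

```text
t: 9.92
ee_pos: [544.8, 100.9, 211.8]
ee_rot: [0.0, 0.754, 0.657, 0.0]
contact_force: [-0.6, -0.4, -3.0]
width: 0.365
```

Emit:
{"method": "apply_moves", "body": {"plan": "0 0 0.0005 0 0.2; 0 0 0.0005 0 0.2; 0 0 0.0005 0 0.2; 0 0 0 0 0.2; 0 0 0 0 0.2"}}

```text
t: 10.33
ee_pos: [544.7, 100.9, 210.1]
ee_rot: [-0.0, 0.754, 0.657, -0.0]
contact_force: [-0.1, 0.5, -2.7]
width: 0.363
```

Emit:
{"method": "apply_moves", "body": {"plan": "0 0 0.0005 0 0.2; 0 0 0.0005 0 0.2; 0 0 0 0 0.2; 0 0 0 0 0.2; 0 0 0 0 0.2"}}

```text
t: 10.75
ee_pos: [544.8, 100.9, 209.2]
ee_rot: [0.0, 0.754, 0.657, 0.0]
contact_force: [1.2, -0.4, -1.6]
width: 0.365
```

Emit:
{"method": "apply_moves", "body": {"plan": "0 0 0.0005 0 0.2; 0 0 0 0 0.2; 0 0 0 0 0.2; 0 0 0 0 0.2; 0 0 0 0 0.2"}}

```text
t: 11.17
ee_pos: [544.8, 100.9, 208.7]
ee_rot: [0.0, 0.754, 0.657, 0.0]
contact_force: [0.8, 0.3, -2.3]
width: 0.365
```

Emit:
{"method": "apply_moves", "body": {"plan": "0 0 0.0005 0 0.2; 0 0 0 0 0.2; 0 0 0 0 0.2; 0 0 0 0 0.2; 0 0 0 0 0.2"}}

```text
t: 11.58
ee_pos: [544.8, 101.0, 208.6]
ee_rot: [0.0, 0.754, 0.657, 0.0]
contact_force: [-2.1, -0.5, 6.0]
width: 0.368
```

Emit:
{"method": "apply_moves", "body": {"plan": "0 0 0.0005 0 0.2; 0 0 0 0 0.2; 0 0 0 0 0.2; 0 0 0 0 0.2; 0 0 0 0 0.2"}}

```text
t: 12.0
ee_pos: [544.8, 101.0, 208.5]
ee_rot: [0.0, 0.754, 0.657, 0.0]
contact_force: [-5.2, -0.4, 11.8]
width: 0.366
```

Floor contact at TCP z 208.6, exactly as predicted for a base at 8 mm, with force rising 6 to 12 N. I'll ease off 0.5 mm and release gradually.

Emit:
{"method": "apply_moves", "body": {"plan": "0 0 -0.0005 0 0.2; 0 0 0 0 0.35; 0 0 0 0 0.38; 0 0 0 0 0.42; 0 0 0 0 0.46", "grip_force": 20}}

```text
t: 12.42
ee_pos: [544.9, 100.9, 208.1]
ee_rot: [0.0, 0.754, 0.657, 0.0]
contact_force: [0.1, 0.5, 0.1]
width: 0.456
```

Emit:
{"method": "apply_moves", "body": {"plan": "0 0 0 0 0.5; 0 0 0 0 0.56; 0 0 0 0 0.64; 0 0 0 0 0.7; 0 0 0 0 0.75"}}

```text
t: 12.83
ee_pos: [544.8, 100.9, 208.2]
ee_rot: [0.0, 0.754, 0.657, 0.0]
contact_force: [-0.6, 0.2, -0.2]
width: 0.748
```

Emit:
{"method": "apply_moves", "body": {"plan": "0 0 0 0 0.8; 0 0 0 0 0.8; 0 0 0 0 0.8; 0 0 0 0 0.8; 0 0 0 0 0.8"}}

```text
t: 13.25
ee_pos: [544.7, 100.9, 208.2]
ee_rot: [0.0, 0.754, 0.657, -0.0]
contact_force: [-0.1, 0.2, -0.5]
width: 0.801
```

```bash
python3 chk.py w4 n
```

```text
13.4 [544.75124388 100.9356342  208.18296166] [ 2.19281398e-06  7.54160058e-01  6.56690647e-01 -7.95888843e-06] [-0.06553659  0.18139297 -0.92250243] 0.7981793046823538 [ 0.00026374  0.03725238 -0.00814246]
tool shift to well [-1.20498744e-02 -5.54858159e-01  4.14414576e-06]
```

View pics/w4.png

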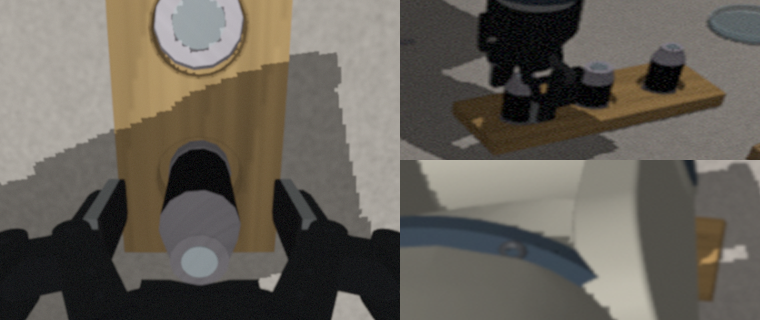

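Released, and the objective stands upright in the well. I'll retreat straight up and then move sideways for an unobstructed look.

Emit:
{"method": "apply_moves", "body": {"plan": "0 0 -0.008 0 0.8; 0 0 -0.015 0 0.8; 0 0 -0.025 0 0.8; 0 0 -0.03 0 0.8; 0 0 -0.03 0 0.8"}}

```text
t: 13.82
ee_pos: [544.4, 100.9, 317.5]
ee_rot: [-0.0, 0.754, 0.657, -0.0]
contact_force: [-0.0, 0.5, -0.8]
width: 0.801
```

Emit:
{"method": "apply_moves", "body": {"plan": "0 0 -0.03 0 0.8; 0 0 -0.03 0 0.8; -0.02 0 0 0 0.8; -0.03 0 0 0 0.8; -0.03 0 0 0 0.8"}}

```text
t: 14.23
ee_pos: [533.5, 21.4, 377.6]
ee_rot: [0.001, 0.754, 0.657, 0.001]
contact_force: [0.1, -0.6, -1.1]
width: 0.799
```

Emit:
{"method": "apply_moves", "body": {"plan": "-0.03 0 0 0 0.8; -0.03 0 0 0 0.8; -0.03 0 0 0 0.8; -0.03 0 0 0 0.8; -0.03 0 0 0 0.8"}}

```text
t: 14.65
ee_pos: [512.6, -128.2, 376.9]
ee_rot: [0.0, 0.754, 0.657, 0.0]
contact_force: [0.5, 0.7, 0.0]
width: 0.803
```

Emit:
{"method": "apply_moves", "body": {"plan": "-0.03 0 0 0 0.8; -0.02 0 0 0 0.8; 0 0 0 0 0.8; 0 0 0 0 0.8; 0 0 0 0 0.8"}}

```text
t: 15.07
ee_pos: [506.1, -176.0, 376.5]
ee_rot: [-0.0, 0.754, 0.656, 0.0]
contact_force: [-0.7, 0.6, -0.3]
width: 0.801
```

Run:
```python
from plant import *
from h import *
t=grab_frame("top");s=grab_frame("scene");pickle.dump(t,open("top9.pkl","wb"));pickle.dump(s,open("scene9.pkl","wb"))
im=[]
for f,(x0,y0,x1,y1) in((t,(110,210,290,300)),(s,(335,160,495,260))):
    c=f["image"][y0:y1,x0:x1,::-1];c=cv2.resize(c,None,fx=4,fy=4,interpolation=cv2.INTER_CUBIC);print(c.shape)
    im.append(cv2.copyMakeBorder(c,0,0,0,720-c.shape[1],cv2.BORDER_CONSTANT)[:400])
cv2.imwrite("pics/fin.png",cv2.resize(np.vstack(im),(540,570)))
cv2.imwrite("pics/fin_s.png",s["image"][:,:,::-1]); print(sense()["t"],sense()["ee_pos"])
for f in(t,s): print(proj(f,[[544.5,101,88],[544.5,101,8]]))
```

```text
(360, 720, 3)
(400, 640, 3)
15.1667 [ 506.32119688 -175.45876483  376.33538441]
[[233.78631596 251.25101067]
 [241.97992939 259.93913227]]
[[382.16301509 196.17072589]
 [378.75211304 230.10422899]]
```

View pics/fin.png

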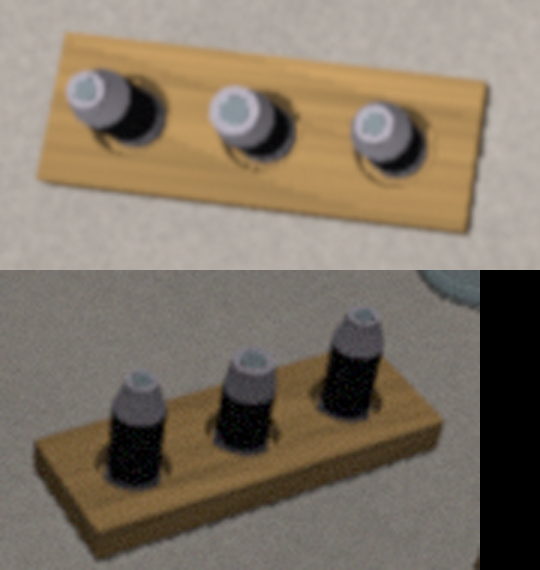

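View pics/fin_s.png

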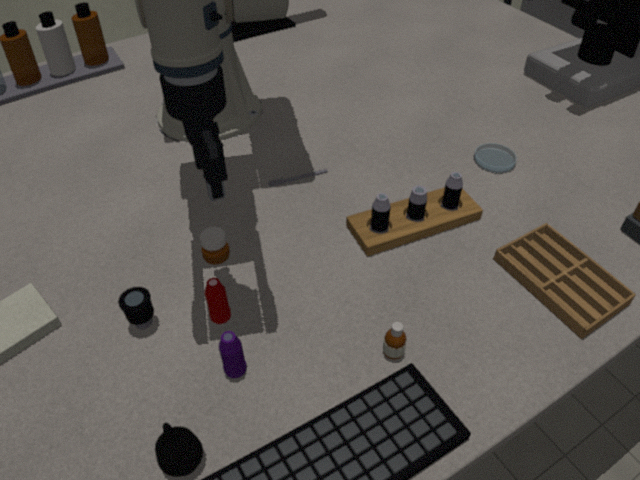

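The final pictures show all three wells occupied. The placed objective's nose is at top (234.7,251) and scene (382,196.7). For upright on the floor with its top at 88 mm, I predicted (233.8,251.3) and (382.2,196.2). Handing in.

```bash
python3 -c "
from plant import *
print(job_done())"
```

```text
the job is handed in; nothing more can be done
None
```

The black objective that stood on the bench is now in the free end well, upright and on the floor. I handed the job in at about 15 s, well under the 38 s limit.

- **Seating:** floor contact came at TCP height 208.6 mm, as expected for a base 8 mm above the bench. The contact force stayed around 12 N.
- **Final pictures:** the nose lay within 1 px of where an upright, fully seated objective should appear in both the top and scene views.
- **Surroundings:** the two stored objectives and the bystanders look undisturbed. The gripper was open and well clear of everything at hand-in.
- **Disagreement:** my first estimate of the well position was about 1.5 mm off from what the wrist camera showed. I corrected it before lowering.

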